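# Restock the desk can dispenser

## Task

Push the orange gate of the can dispenser all the way down, so that nothing can roll out. Then take the red can and after it the green can from the wooden rack and lay each on its side at the high end of the ramp, pull-tab end towards the blue side wall, letting go gently rather than dropping it, so that they roll down and queue behind the gate with the red one in front. Leave the yellow can and the stapler where they are.

Things in the scene. Friction and masses are not known exactly. Their poses are not given: they have to be found in the camera images.
- chute: fixed gravity can dispenser, 310 x 176 mm, origin on the desk below the ramp; x downhill, y towards the BLUE side wall (the other is white). Open-topped ramp, x -118 to +112 mm, surface at z = 65 mm at x = 0, falling 0.15 mm per mm. Walls 142 mm apart inside, 45 mm above the ramp; back stop at x = -115 mm, 28 mm above it. Gate posts at x 105, y +-82 mm, 170 mm tall. Low catch tray beyond
- queue (a point): where the axis of a can lies at its middle when it rests on the ramp against the closed gate: in the dispenser's frame x 75, y 0, z 81 mm. The next can behind it rests 53 mm uphill. Axes as chute
- feed (a point): point on the ramp's surface, on its centre line, 40 mm uphill of the dispenser's origin (71.3 mm above the desk): a good place to lay a can, whose axis is then 27 mm above this point. Axes as chute
- gate (a joint): height of the gate above its closed position, m: 0 is fully down (closed), 0.065 fully up. It starts 0.035 to 0.065 up, stays where it is left and needs about 4 N to push down (6 N to lift)
- gate_grip (a point): centre of the gate's black grip, a bar 14 mm thick (along x), 60 mm wide (along y) and 30 mm tall, with its top 13 mm above this point and its underside 17 mm below; it moves up and down with the gate (135 mm above the desk when closed). Below it is a narrow stem, then the orange plate, 6 mm thick, 138 mm wide and 50 mm tall. Axes as chute
- rack: fixed wooden rack, plywood base 150 x 200 x 8 mm (x, y, z), origin at its underside centre. Two cans lie in it along its x at y = -56 and +56 mm, their axes 45 mm above the desk, each on two V-shaped saddles 12 mm wide at x = -45 and +45 mm; the middle of each can is free for the fingers
- red_can: red slim can, 134 mm long, lying: body 53 mm diameter x 114 mm; silver neck 47 mm diameter x 12 mm with the pull tab (top) at +x; black foot 45 mm x 8 mm at -x. White band 22 mm wide on the body near the top end. Origin on the axis at mid length; x runs from base to top. 0.19 to 0.35 kg, rolls freely. Starts in either place of the rack, pointing the same way as the rack's +x
- green_can: green slim can, 134 mm long, lying: body 53 mm diameter x 114 mm; silver neck 47 mm diameter x 12 mm with the pull tab (top) at +x; black foot 45 mm x 8 mm at -x. White band 22 mm wide on the body near the top end. Origin on the axis at mid length; x runs from base to top. 0.19 to 0.35 kg, rolls freely. Starts in either place of the rack, pointing the opposite way, to the rack's -x
- red_top (a point): centre of the red can's top (pull-tab) end, on its axis, 67 mm from its origin
- green_top (a point): centre of the green can's top (pull-tab) end, on its axis, 67 mm from its origin
- yellow_can: yellow can of the same size, standing upright on the desk between dispenser and rack, 134 mm tall, origin at its underside centre; leave alone
- stapler: red and black stapler, 140 x 34 x 50 mm, long along its x, between dispenser and rack, origin at its underside centre; leave alone
Things that resemble listed ones, but are neither listed nor needed, are in the scene too. What is shaped like the green_can but purple is not meant.

How it is judged:
On the way, in this order (a step that is already met when the one before it is completed fails the run):
1. the gate is fully down (value of joint gate below 0.006 m), for 0.2 s.
2. the red can is laid across the upper half of the ramp (uphill of the dispenser's origin), tab end to the blue wall (x of red_can in the frame of chute between -0.1 and 0 m and z of red_can in the frame of chute below 0.115 m and y of red_top in the frame of chute between 0.05 and 0.08 m), for 0.05 s.
3. the red can has rolled down to the closed gate and lies there, tab end to the blue wall (value of joint gate below 0.006 m and x of red_can in the frame of chute between 0.06 and 0.09 m and z of red_can in the frame of chute between 0.06 and 0.105 m and angle between the x axis of red_can and the y axis of chute, either way round below 0.12 rad and y of red_top in the frame of chute above 0.05 m and linear speed of red_can below 0.02 m/s), for 0.2 s.
4. the green can is laid across the upper half of the ramp (uphill of the dispenser's origin), tab end to the blue wall (x of green_can in the frame of chute between -0.1 and 0 m and z of green_can in the frame of chute below 0.115 m and y of green_top in the frame of chute between 0.05 and 0.08 m), for 0.05 s.
At the end, for the whole second after the job is handed in: The gate is down (within 6 mm), the red can lies at rest on the ramp against the gate and the green can at rest right behind it (axes 75 and 23 mm downhill of the dispenser's origin, within about 15 to 20 mm), both across the ramp (within 0.12 rad) with their pull-tab ends towards the blue wall (all of step 3 and x of green_can in the frame of chute between 0.005 and 0.045 m and z of green_can in the frame of chute between 0.06 and 0.105 m and angle between the x axis of green_can and the y axis of chute, either way round below 0.12 rad and y of green_top in the frame of chute above 0.05 m and linear speed of green_can below 0.02 m/s); the robot touches nothing.
It fails at once if the red can is dropped or thrown: it moves faster than 0.9 m/s while no finger touches it (linear speed of red_can above 0.9 m/s and contact force between the fingers and red_can below 0.05 N).
It fails at once if the green can is dropped or thrown: it moves faster than 0.9 m/s while no finger touches it (linear speed of green_can above 0.9 m/s and contact force between the fingers and green_can below 0.05 N).
It fails at once if the yellow can or the stapler is moved more than 30 mm (distance of any of yellow_can, stapler from where it was at the start of the episode above 0.03 m).
It also fails if it takes over 72 s, if anything falls off the work surface, if the arm or the gripper's body presses on something with over 40 N, if the wrist force passes 120 N, or if a joint passes its speed limit or range.

## Robot

A 7-joint arm with a two-finger parallel gripper is mounted at the origin on the work surface. World frame = base frame: x ahead of the robot, y to its left, z up, the work surface at z = 0. Lengths are in m, angles in rad, forces in N, time in s.
With the tool pointing down it reaches from about 0.4 to 0.875 m from the base axis. Payload 19.3 kg.
Tool frame: the origin (TCP) lies on the centre line of the jaws, within the pads' length; the fingertips stand 25 mm ahead of it and the grasp point (between the pads) lies 6 mm ahead of it (tips_ahead is the distance from the TCP to the fingertips, in m); z points along the fingers, y is the direction in which the jaws open and shut (so a half turn about z gives the same grasp; the last joint's range is limited). The gripper opens to 85 mm and grips with 20 to 120 N. Pads are 22 mm wide; open, the fingers measure 114 mm over their backs; the gripper's body (76 mm by 85 mm) begins 54 mm behind the grasp point. The pads swing forward as they close: fully open they stand 13 mm farther back than shut.
Start: joints at [1.176, 0.521, -0.036, 1.599, 0.021, 1.021, -0.113], TCP at [0.199, -0.592, 0.256] pointing down, gripper open.
Joint ranges: [-2.91, 2.91], [-0.3, 2.13], [-1.5, 1.42], [0.17, 2.43], [-1.26, 4.41], [0.16, 1.93], [-2.52, 2.52]. Speed limits (rad/s): [1.89, 1.89, 2.39, 2.39, 3.01, 3.01, 3.01].

## Interface

Orientations are given as [roll, pitch, yaw] about the fixed x, y, z axes, in that order (R = Rz(yaw) Ry(pitch) Rx(roll)).
In Python, from workcell import observe, grab_frame, job_done, outline_of, tips_ahead gives the robot as it stands. The module is installed in compiled form; this text tells all that it offers.
- The arm moves only by the tool move_arm, never from a script. Its argument "motion" is a list of rows, each a list of 2 entries, a list of its own where there are three numbers: the shift along the world's x, y, z in mm, then the turn, a rotation vector about the world's x, y, z in rad. A call has 1 to 12 rows; each row is the pose to reach, as a shift and turn from the pose commanded when the call began; what a row does not reach only later rows make up. A row lasts 1/8 s, in which the tool goes at most 62.5 mm and 10.7 degrees, less where a joint would pass 70% of its speed; a pose out of reach is approached as far as the arm can. A call with a gripper value outside its range is refused whole. "jaw" is the finger opening in mm, from 0 to 85.4, set as the call begins (left out, the last holds). The fingers move at their own pace and stop on an object; "grip_force" is the grip in N (left out, the last holds). Time passes only in rows, so rows that repeat a pose let the fingers close. It gives the time, the measured TCP pose, the force and the opening at its end, in the units of the state.
- observe(): the state, without advancing time (a new reading comes with each control period).
- grab_frame(name): name is "side" or "top" or "wrist"; returns a dict with "frame" (480x640x3 uint8, red, green, blue), "fx", "fy", "cx", "cy" (pixels), "dist" ([k1, k2, p1, p2, k3] as OpenCV has them; the pictures are not rectified), "T" (4x4, takes a point from camera to world coordinates); the wrist camera has in their place "mount" (4x4, takes a point from camera to tool coordinates, whose origin is the TCP and whose axes are the flange's). Camera axes: x right, y down, z forward; pixel columns grow to the right and rows downward; lengths in m; the calibration is good to about 2 mm. A picture is of the moment at which its call begins: read the wrist's pose just before it. There is no depth.
- job_done(): hands the job in, once; it reports no verdict.
Trained networks look in the newest picture that a camera, given by its name, has taken for a name from the list of things; names that differ only in an ending like _2 or _b are one class to them, and where a whole thing is asked for, a point or a joint stands for the part that bears it (a point fixed in the world has none). Each returns a list of dicts, best first, with "score" (0 to 1); they miss things now and then, are a little off and sometimes report something else, mostly with a low value. They report only what shows in the picture. A call takes as long as a camera call. They do not tell look-alikes from the thing itself.
- outline_of(label, camera): "pixels" (480x640 bool, what is visible of it) and "pixel" ([column, row] in pixels, amid what is visible of it).
The state is a dict: "clock": time; "qpos": joint angles; "qd": joint speeds; "joint_efforts": joint torques, N m; "position": TCP position; "tool_rot": TCP orientation; "force": force on the tool from outside, world axes, zero at the start; "moment": the same for the moment, N m; "grip_width": finger opening in m.
Only numpy, scipy, OpenCV 4.12 (cv2) and the standard library are available. Lean on these libraries where they do the work, as an engineer would, in place of code of your own. Each camera call takes 0.05 s, during which the arm holds its last target.

## Working session

There is one attempt and no reset: what is moved stays moved. The work goes in short steps, Python scripts to look and compute and a tool call to move; the robot and the scene stay as the last step left them, time stands still between calls to the robot, and variables do not carry over. Pictures are saved under pics/ and viewed, and the job is handed in when it is done.

Besides the shell and the picture viewer there is one more tool, called as name([rows], argument=value, ...), one row to a line, values as JSON. move_arm: Moves the arm, as the interface text tells. Its arguments: {"type":"object","properties":{"motion":{"type":"array"},"jaw":{"type":"number"},"grip_force":{"type":"number"}},"required":["motion"]}

```bash
mkdir -p pics; python3 - <<'E'
from workcell import *
import cv2,json,numpy as np
s=observe(); print({k:np.round(v,3).tolist() for k,v in s.items()})
for n in ["side","top","wrist"]:
    f=grab_frame(n); cv2.imwrite(f"pics/{n}0.png",f["frame"][:,:,::-1])
    print(n,{k:np.round(v,4).tolist() for k,v in f.items() if k!="frame"})
E
```

```text
{'clock': 0.0, 'qpos': [1.176, 0.522, -0.036, 1.6, 0.021, 1.021, -0.113], 'qd': [-0.001, 0.0, -0.001, -0.001, -0.002, 0.0, -0.0], 'joint_efforts': [0.0, -92.711, 1.98, -36.995, 0.018, 0.008, 0.0], 'position': [0.199, -0.592, 0.256], 'tool_rot': [-3.14, 0.0, 0.325], 'force': [0.317, 0.166, 0.003], 'moment': [0.002, -0.032, -0.015], 'grip_width': 0.085}
side {'fx': 458.5584, 'fy': 458.5584, 'cx': 318.9758, 'cy': 238.8811, 'dist': [-0.0447, 0.0, 0.0, 0.0, 0.0], 'T': [[-0.9596, -0.219, 0.1766, 0.2499], [-0.2809, 0.7086, -0.6473, 0.8388], [0.0166, -0.6708, -0.7415, 0.9482], [0.0, 0.0, 0.0, 1.0]]}
top {'fx': 572.0463, 'fy': 572.0463, 'cx': 323.6287, 'cy': 226.8086, 'dist': [-0.0827, 0.0, 0.0, 0.0, 0.0], 'T': [[0.014, -0.9981, 0.0598, 0.414], [-0.9999, -0.0144, -0.0074, 0.0946], [0.0083, -0.0597, -0.9982, 1.3718], [0.0, 0.0, 0.0, 1.0]]}
wrist {'fx': 358.3215, 'fy': 358.3215, 'cx': 323.6017, 'cy': 243.2748, 'dist': [-0.0624, 0.0, 0.0, 0.0, 0.0], 'mount': [[-0.0004, -0.9643, -0.2649, 0.0674], [1.0, -0.0004, 0.0, -0.0002], [-0.0001, -0.2649, 0.9643, -0.1169], [0.0, 0.0, 0.0, 1.0]]}
```

View pics/top0.png

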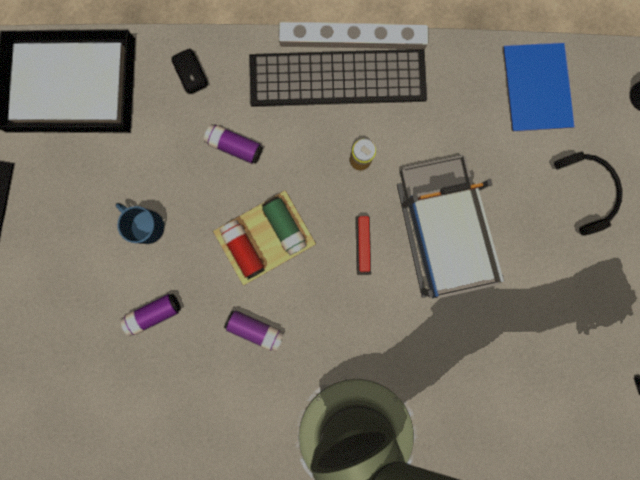

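View pics/side0.png

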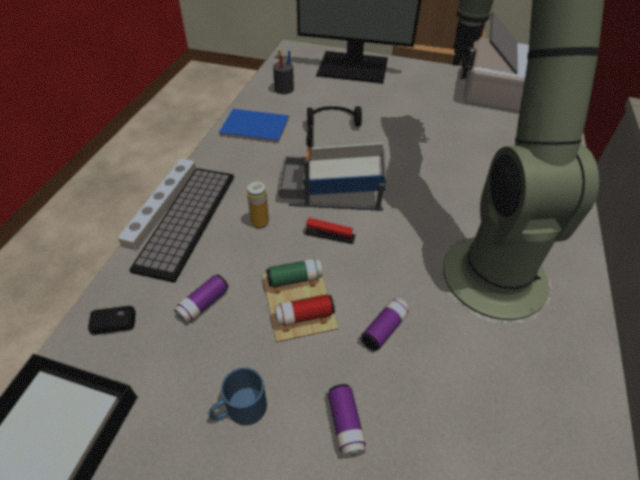

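View pics/wrist0.png

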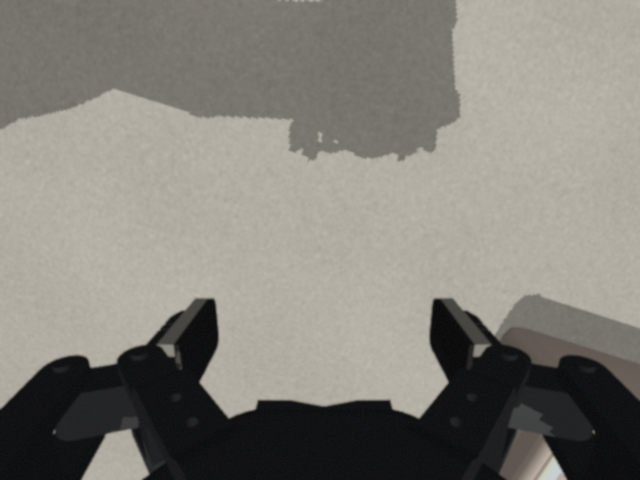

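```bash
cat > h.py <<'E'
import numpy as np, cv2
from scipy.spatial.transform import Rotation as R
from scipy.optimize import minimize
from workcell import *
def cam(name):
    s=observe(); f=grab_frame(name)
    if 'mount' in f:
        T=np.eye(4); T[:3,:3]=R.from_euler('xyz',s['tool_rot']).as_matrix(); T[:3,3]=s['position']
        f['T']=T@f['mount']
    f['K']=np.array([[f['fx'],0,f['cx']],[0,f['fy'],f['cy']],[0,0,1.]]); f['dist']=np.array(f['dist'],float)
    return f
def proj(f,P):
    Ti=np.linalg.inv(f['T']); 
    p,_=cv2.projectPoints(np.asarray(P,float).reshape(-1,1,3),cv2.Rodrigues(Ti[:3,:3])[0],Ti[:3,3],f['K'],f['dist']); return p[:,0]
def ray(f,uv,z):
    n=cv2.undistortPoints(np.array(uv,float).reshape(-1,1,2),f['K'],f['dist'])[:,0]
    d=np.c_[n,np.ones(len(n))]@f['T'][:3,:3].T; o=f['T'][:3,3]
    return o+d*((z-o[2])/d[:,2])[:,None]
def pose2(x,y,yaw):
    T=np.eye(4);T[:3,:3]=R.from_euler('z',yaw).as_matrix();T[:3,3]=[x,y,0];return T
def app(T,P): return np.asarray(P)@T[:3,:3].T+T[:3,3]
def box(x0,x1,y0,y1,z0,z1): return np.array([[x,y,z] for x in(x0,x1) for y in(y0,y1) for z in(z0,z1)],float)
def cyl(r,x0,x1,n=24):
    a=np.arange(n)*2*np.pi/n; return np.vstack([np.c_[np.full(n,x),r*np.cos(a),r*np.sin(a)] for x in(x0,x1)])
can=[cyl(.0265,-.059,.055),cyl(.0235,.055,.067),cyl(.0225,-.067,-.059)]
SS=4
def mask(f,parts,T):
    m=np.zeros((480*SS,640*SS),np.uint8)
    for p in parts:
        h=cv2.convexHull(((proj(f,app(T,p))+.5)*SS).astype(np.float32)).round().astype(np.int32)
        cv2.fillConvexPoly(m,h,1)
    return m
E
python3 - <<'E'
from h import *
import pickle
out={}
for c in("top","side"):
    f=cam(c); out[c]={'f':f}
    for l in("red_can","green_can","chute","rack","gate_grip","yellow_can","stapler"):
        r=outline_of(l,c); out[c][l]=r
        for d in r: print(c,l,round(d['score'],2),np.round(d['pixel'],1),d['pixels'].sum())
pickle.dump(out,open('o.pkl','wb'))
for c,(x0,y0,x1,y1) in {"top":(200,130,520,310),"side":(230,90,430,350)}.items():
    im=out[c]['f']['frame'][y0:y1,x0:x1,::-1]; s=min(800/im.shape[1],600/im.shape[0])
    cv2.imwrite(f'pics/{c}_crop.png',cv2.resize(im,None,fx=s,fy=s,interpolation=cv2.INTER_CUBIC))
E
```

```text
top red_can 0.98 [239.5 247.8] 1304
top green_can 0.97 [254.6 334. ] 1320
top green_can 0.67 [284.8 225.7] 1353
top rack 0.59 [260.5 237.6] 2692
top gate_grip 0.96 [450.9 189. ] 392
top yellow_can 0.68 [359.3 154.1] 636
top stapler 0.96 [364.  242.3] 834
top stapler 0.32 [449.1 228.7] 10741
side red_can 0.77 [305.6 307.1] 1321
side green_can 0.91 [383.5 322.2] 1290
side green_can 0.83 [344.8 422.6] 1858
side green_can 0.75 [293.  273.1] 1146
side green_can 0.71 [200.5 297.8] 1295
side chute 0.88 [334.2 176.7] 5386
side rack 0.84 [293.7 300.6] 2072
side yellow_can 0.97 [258.2 206.1] 830
side stapler 0.7 [329.8 229.9] 815
```

View pics/top_crop.png

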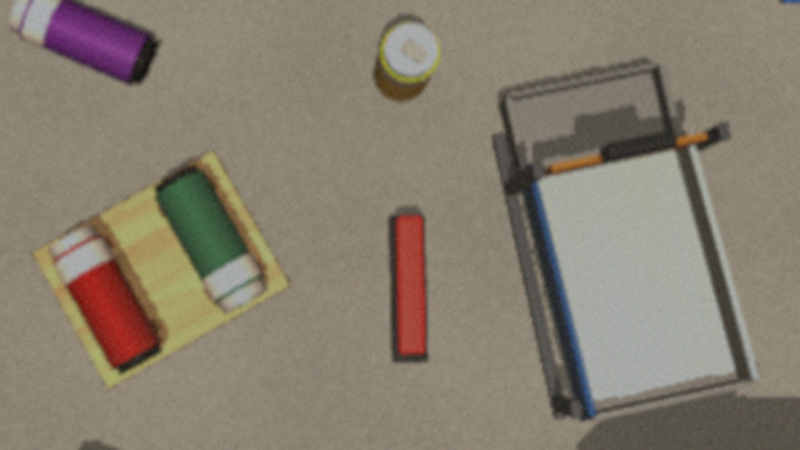

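View pics/side_crop.png

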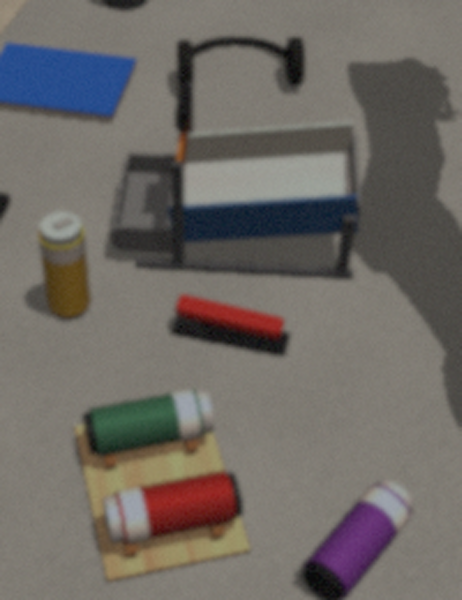

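```bash
cat > fit.py <<'E'
from h import *
def fit(items,x0,zc,parts,step=(.01,.01,.1)):
    # items: list of (frame,mask bool)
    def cost(p):
        T=pose2(*p[:3]); T[2,3]=zc; c=0
        for f,m in items:
            a=mask(f,parts,T); b=cv2.resize(m.astype(np.float32),None,fx=SS,fy=SS,interpolation=cv2.INTER_LINEAR)>.5
            c+=1-(a.astype(bool)&b).sum()/max(1,(a.astype(bool)|b).sum())
        return c
    sx=np.array([x0]+[np.array(x0)+np.eye(3)[i]*step[i] for i in range(3)])
    r=minimize(cost,x0,method='Nelder-Mead',options=dict(initial_simplex=sx,xatol=2e-4,fatol=1e-4))
    return r.x,r.fun
E
python3 - <<'E'
from fit import *
import pickle
o=pickle.load(open('o.pkl','rb'))
t,s=o['top']['f'],o['side']['f']
M={'red':(o['top']['red_can'][0]['pixels'],o['side']['red_can'][0]['pixels'],.52),
'green':(o['top']['green_can'][1]['pixels'],o['side']['green_can'][2]['pixels'],.52-np.pi)}
for k,(a,b,yaw) in M.items():
    ys,xs=np.nonzero(a); c=ray(t,[[xs.mean(),ys.mean()]],.05)[0]
    for it in ([(t,a)],[(s,b)],[(t,a),(s,b)]):
        p,c2=fit(it,[c[0],c[1],yaw],.045,can); print(k,np.round(p,4),round(c2,3))
pts=[[436,296],[414,203.2],[502,281.2],[476,188]]
zs=[.127,.095,.127,.095]
print([np.round(ray(t,[p],z)[0],3) for p,z in zip(pts,zs)])
print(np.round(ray(t,[[450.9,189]],.19),3))
print('stapler',np.round(ray(t,[[364,242]],.04),3),'yellow',np.round(ray(t,[[363,152]],.134),3))
E
```

```text
red [0.4385 0.2745 0.5376] 0.035
red [0.4363 0.2724 0.543 ] 0.036
red [0.4374 0.2737 0.5391] 0.095
green [ 0.497   0.1788 -2.6209] 0.037
green [ 0.4933  0.1762 -2.6063] 0.048
green [ 0.4957  0.1776 -2.6106] 0.111
[array([ 0.341, -0.161,  0.127]), array([ 0.547, -0.117,  0.095]), array([ 0.375, -0.307,  0.127]), array([ 0.584, -0.259,  0.095])]
[[ 0.568 -0.179  0.19 ]]
stapler [[ 0.46 -0.01  0.04]] yellow [[0.654 0.002 0.134]]
```

move_arm([
  [[10, 20, 60], [0, 0, 0]],
  [[50, 70, 120], [0, 0, -0.03]],
  [[90, 130, 150], [0, 0, -0.06]],
  [[130, 190, 150], [0, 0, -0.09]],
  [[165, 250, 150], [0, 0, -0.11]],
  [[195, 310, 150], [0, 0, -0.11]],
  [[215, 350, 150], [0, 0, -0.11]],
  [[220, 370, 150], [0, 0, -0.11]],
  [[220, 370, 150], [0, 0, -0.11]],
  [[220, 370, 150], [0, 0, -0.11]],
], jaw=0)

```text
clock: 2.2
position: [0.4193, -0.2226, 0.4064]
tool_rot: [3.141, 0.0, 0.215]
force: [-0.9, -1.2, 0.2]
grip_width: -0.0
```

```bash
python3 - <<'E'
from h import *
import pickle
s=observe(); print(s['position'],s['tool_rot'],s['qd'])
f=cam('wrist'); cv2.imwrite('pics/w1.png',f['frame'][:,:,::-1]); pickle.dump(f,open('w1.pkl','wb'))
print(tips_ahead)
for l in('chute','gate_grip'):
    for d in outline_of(l,'wrist'): print(l,d['score'],d['pixel'],d['pixels'].sum())
E
```

```text
[ 0.41928626 -0.22257002  0.40637819] [3.14129380e+00 4.41269713e-05 2.14883175e-01] [ 0.01790292  0.0040667   0.01272338 -0.00200643 -0.00234719  0.00062896
  0.00121685]
0.025
chute 0.89 [323.1, 126.1] 36388
gate_grip 0.66 [323.0, 49.5] 4184
```

View pics/w1.png

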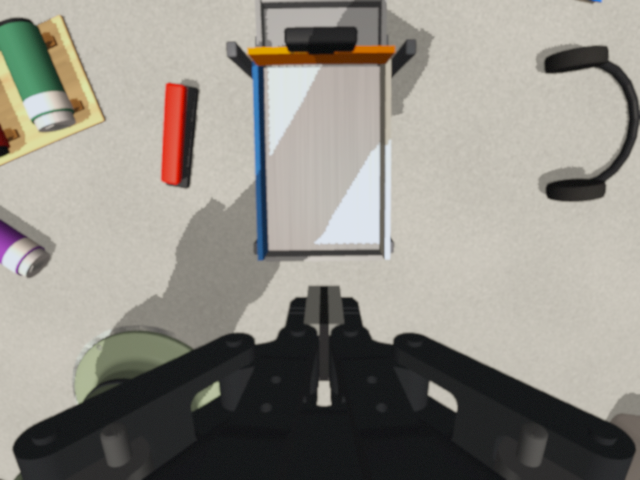

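```bash
python3 - <<'E'
import cv2
im=cv2.imread('pics/w1.png')
a=cv2.resize(im[0:90,215:425],None,fx=3.8,fy=3.8,interpolation=cv2.INTER_CUBIC)
b=cv2.resize(im[200:270,240:405],None,fx=4.8,fy=4.8,interpolation=cv2.INTER_CUBIC)
cv2.imwrite('pics/w1a.png',a);cv2.imwrite('pics/w1b.png',b)
E
```

```text
(no output)
```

View pics/w1a.png

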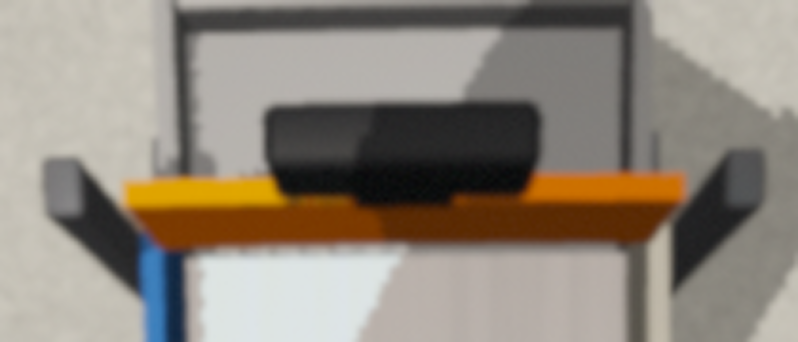

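View pics/w1b.png

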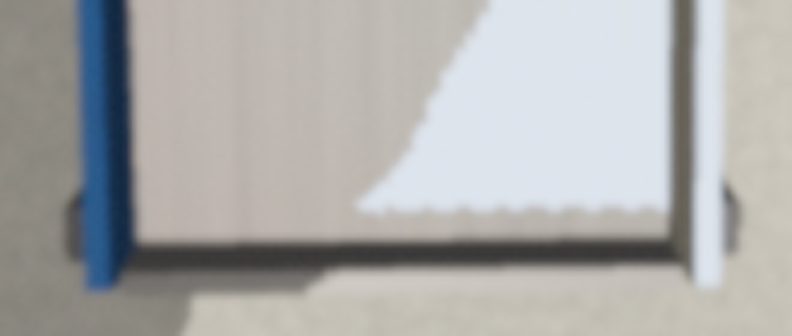

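```bash
python3 - <<'E'
from h import *
import pickle
from scipy.optimize import least_squares
f=pickle.load(open('w1.pkl','rb'))
P=np.array([[.105,.082,.17],[.105,-.082,.17],[-.115,.071,.0823],[-.115,-.071,.0823],[.09,.071,.0515],[.09,-.071,.0515]])
uv=np.array([[231.6,49.2],[411,47.4],[267.7,250.8],[380,250.3],[264,74],[381.3,74]])
w=np.array([[1,1]]*4+[[1,0]]*2)
r=least_squares(lambda p:((proj(f,app(pose2(*p),P))-uv)*w).ravel(),[.46,-.21,.215])
print(r.x); print(np.round(r.fun.reshape(-1,2),2))
T=pose2(*r.x)
# gate grip: top face rows; corners at height h
for h in np.arange(.035,.07,.005):
    q=proj(f,app(T,[[.105-.007,.03,.135+h+.013],[.105+.007,.03,.135+h+.013],[.105-.007,-.03,.135+h+.013],[.105-.007,.03,.135+h-.017]])); print(round(h,3),np.round(q,1).tolist())
q=np.array([[215+265/3.8,110/3.8],[215+540/3.8,108/3.8]])
# top cam check
o=pickle.load(open('o.pkl','rb'))['top']['f']
print(np.round(proj(o,app(T,[[-.118,.071,.1277],[-.118,-.071,.1277],[.105,.082,.17],[.105,-.082,.17]])),1).tolist(), 'seen ~(436,296),(502,281),(407,201),(489,183)')
print('feed',app(T,[[-.04,0,.0713]]),'grip',app(T,[[.105,0,.135]]))
E
```

```text
[ 0.46758529 -0.21106905  0.22388944]
[[-0.27 -0.85]
 [ 0.98 -0.91]
 [ 0.92  1.6 ]
 [-1.04  1.1 ]
 [ 0.68  0.  ]
 [-1.52  0.  ]]
0.035 [[287.3, 51.7], [286.8, 34.5], [356.0, 51.0], [290.3, 59.6]]
0.04 [[286.7, 50.2], [286.2, 32.8], [356.5, 49.5], [289.9, 58.3]]
0.045 [[286.1, 48.7], [285.6, 31.0], [357.0, 48.0], [289.4, 57.1]]
0.05 [[285.5, 47.2], [285.0, 29.1], [357.5, 46.4], [288.9, 55.8]]
0.055 [[284.9, 45.6], [284.4, 27.2], [358.1, 44.8], [288.3, 54.5]]
0.06 [[284.2, 43.9], [283.7, 25.3], [358.7, 43.2], [287.8, 53.1]]
0.065 [[283.6, 42.2], [283.1, 23.2], [359.3, 41.5], [287.3, 51.7]]
0.07 [[282.9, 40.5], [282.4, 21.1], [359.9, 39.7], [286.7, 50.2]]
[[439.1, 298.1], [501.7, 284.2], [415.4, 197.2], [489.7, 181.5]] seen ~(436,296),(502,281),(407,201),(489,183)
feed [[ 0.42858364 -0.21995     0.0713    ]] grip [[ 0.56996463 -0.18775657  0.135     ]]
```

move_arm([
  [[30, 7, -20], [0, 0, 0.009]],
  [[80, 18, -60], [0, 0, 0.009]],
  [[125, 29, -100], [0, 0, 0.009]],
  [[151, 35, -135], [0, 0, 0.009]],
  [[151, 35, -150], [0, 0, 0.009]],
  [[151, 35, -155], [0, 0, 0.009]],
  [[151, 35, -170], [0, 0, 0.009]],
  [[151, 35, -185], [0, 0, 0.009]],
  [[151, 35, -200], [0, 0, 0.009]],
  [[151, 35, -215], [0, 0, 0.009]],
  [[151, 35, -226], [0, 0, 0.009]],
  [[151, 35, -230], [0, 0, 0.009]],
])

```text
clock: 3.85
position: [0.5702, -0.1875, 0.1758]
tool_rot: [-3.142, 0.0, 0.224]
force: [-1.8, -3.2, 4.0]
grip_width: -0.0001
```

move_arm([
  [[0, 0, -3], [0, 0, 0]],
  [[0, 0, -5], [0, 0, 0]],
  [[0, 0, -6], [0, 0, 0]],
  [[0, 0, -6], [0, 0, 0]],
])

```text
clock: 4.35
position: [0.5706, -0.1875, 0.1727]
tool_rot: [3.14, -0.001, 0.223]
force: [-13.2, 0.6, 39.7]
grip_width: 0.0
```

move_arm([
  [[0, 0, 20], [0, 0, 0]],
  [[0, 0, 60], [0, 0, 0]],
  [[-50, 10, 110], [0, 0, 0]],
  [[-100, 20, 160], [0, 0, 0]],
  [[-150, 30, 200], [0, 0, 0]],
  [[-150, 30, 220], [0, 0, 0]],
  [[-150, 30, 220], [0, 0, 0]],
], jaw=80)

```text
clock: 5.22
position: [0.4203, -0.1571, 0.3927]
tool_rot: [3.139, -0.004, 0.224]
force: [0.5, 0.8, 0.0]
grip_width: 0.0802
```

```bash
python3 - <<'E'
from h import *
s=observe(); print({k:np.round(v,3).tolist() for k,v in s.items()})
f=cam('wrist'); cv2.imwrite('pics/w2.png',f['frame'][:,:,::-1])
T=pose2(.4676,-.2111,.2239)
print(proj(f,app(T,[[.098,.03,.148],[.112,.03,.148],[.112,-.03,.148]])))
E
```

```text
{'clock': 5.225, 'qpos': [0.505, 0.109, -0.308, 1.831, 0.036, 1.202, -1.161], 'qd': [-0.009, 0.065, -0.0, 0.024, 0.011, -0.041, -0.011], 'joint_efforts': [0.69, -57.707, -0.673, -41.728, -0.255, 1.23, 0.318], 'position': [0.42, -0.157, 0.393], 'tool_rot': [3.139, -0.004, 0.224], 'force': [0.454, 0.777, 0.023], 'moment': [-0.063, -0.031, 0.014], 'grip_width': 0.08}
[[358.32743451  75.87667595]
 [358.60150427  60.03862676]
 [422.37433809  60.84529908]]
```

View pics/w2.png

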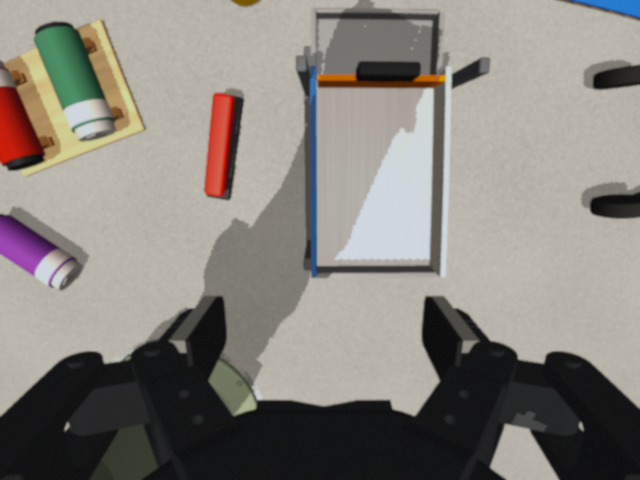

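move_arm([
  [[-5, 25, -5], [0, 0, 0.03]],
  [[-10, 75, -10], [0, 0, 0.08]],
  [[-18, 130, -15], [0, 0, 0.14]],
  [[-24, 185, -20], [0, 0, 0.2]],
  [[-30, 240, -25], [0, 0, 0.26]],
  [[-36, 290, -30], [0, 0, 0.3]],
  [[-40, 320, -30], [0, 0, 0.315]],
  [[-40, 331, -30], [0, 0, 0.315]],
  [[-40, 331, -30], [0, 0, 0.315]],
  [[-40, 331, -30], [0, 0, 0.315]],
  [[-40, 331, -30], [0, 0, 0.315]],
])

```text
clock: 6.65
position: [0.3806, 0.1728, 0.3602]
tool_rot: [3.141, 0.0, 0.537]
force: [0.8, -0.0, -0.6]
grip_width: 0.0799
```

```bash
cat > look.py <<'E'
from fit import *
import sys
s=observe(); print({k:np.round(s[k],4).tolist() for k in('clock','position','tool_rot','qpos')},np.abs(s['qd']).max())
f=cam('wrist'); cv2.imwrite(f'pics/{sys.argv[1]}.png',f['frame'][:,:,::-1])
g0={'red_can':[.4374,.2737,.539],'green_can':[.4957,.1776,-2.611]}
for l,g in g0.items():
    for d in outline_of(l,'wrist'):
        m=d['pixels']; c=ray(f,[d['pixel']],.06)[0]
        print(l,round(d['score'],2),np.round(d['pixel'],1),m.sum(),'at',np.round(c[:2],3))
        if np.hypot(*(c[:2]-g[:2]))<.04: print('   fit',np.round(fit([(f,m)],g,.045,can)[0],4),fit([(f,m)],g,.045,can)[1])
E
python3 look.py w3
```

```text
{'clock': 6.65, 'position': [0.3806, 0.1728, 0.3602], 'tool_rot': [3.1414, 0.0002, 0.5373], 'qpos': [0.0613, 0.1081, -0.6778, 1.9331, 0.0752, 1.1255, -1.6796]} 0.0041204848083180095
red_can 0.7 [275.4 109. ] 5853 at [0.445 0.273]
   fit [0.4385 0.2734 0.5303] 0.023976880570787396
green_can 0.75 [227.3 255.2] 4168 at [0.267 0.242]
green_can 0.66 [371.4 110.1] 5720 at [0.498 0.181]
   fit [ 0.4962  0.1778 -2.6144] 0.0215818845245761
green_can 0.57 [ 68.8 137.2] 5132 at [0.298 0.468]
```

View pics/w3.png

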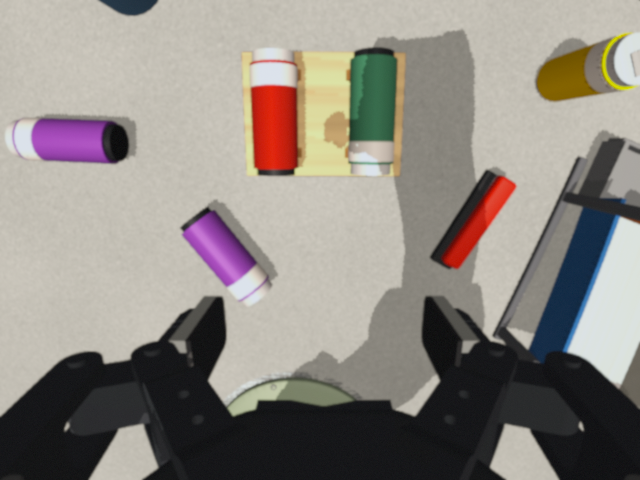

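move_arm([
  [[15, 25, -30], [0, 0, 0]],
  [[35, 60, -80], [0, 0, -0.005]],
  [[50, 90, -130], [0, 0, -0.005]],
  [[58, 101, -180], [0, 0, -0.005]],
  [[58, 101, -225], [0, 0, -0.005]],
  [[58, 101, -260], [0, 0, -0.005]],
  [[58, 101, -285], [0, 0, -0.005]],
  [[58, 101, -298], [0, 0, -0.005]],
  [[58, 101, -305], [0, 0, -0.005]],
  [[58, 101, -305], [0, 0, -0.005]],
  [[58, 101, -305], [0, 0, -0.005]],
])

```text
clock: 8.18
position: [0.4388, 0.2749, 0.056]
tool_rot: [-3.142, -0.001, 0.534]
force: [0.1, 0.8, 0.1]
grip_width: 0.0799
```

move_arm([
  [[0, 0, 0], [0, 0, 0]],
  [[0, 0, 0], [0, 0, 0]],
  [[0, 0, 0], [0, 0, 0]],
  [[0, 0, 0], [0, 0, 0]],
  [[0, 0, 0], [0, 0, 0]],
  [[0, 0, 0], [0, 0, 0]],
], jaw=48, grip_force=30)

```text
clock: 8.93
position: [0.4392, 0.2739, 0.056]
tool_rot: [3.14, -0.001, 0.533]
force: [1.4, -6.6, 12.8]
grip_width: 0.0522
```

move_arm([
  [[0, 0, 5], [0, 0, 0]],
  [[0, 0, 20], [0, 0, 0]],
  [[0, 0, 50], [0, 0, 0]],
  [[0, 0, 90], [0, 0, 0]],
  [[0, 0, 135], [0, 0, 0]],
  [[0, 0, 170], [0, 0, 0]],
  [[0, 0, 190], [0, 0, 0]],
  [[0, 0, 195], [0, 0, 0]],
  [[0, 0, 195], [0, 0, 0]],
], grip_force=50)

```text
clock: 10.05
position: [0.4382, 0.2745, 0.2502]
tool_rot: [3.142, 0.0, 0.534]
force: [0.1, 0.0, -4.0]
grip_width: 0.0518
```

```bash
python3 - <<'E'
from h import *
s=observe(); print(np.round(s['position'],4),s['tool_rot'],s['force'],s['moment'],s['grip_width'])
for n in('wrist','side'):
    f=cam(n); cv2.imwrite(f'pics/{n}4.png',f['frame'][:,:,::-1])
E
```

```text
[0.4382 0.2745 0.2502] [3.14150313e+00 1.22921237e-04 5.33913180e-01] [ 0.14325008  0.01424977 -3.96997442] [-0.03948524 -0.05024804  0.02215171] 0.051773854390797576
```

View pics/wrist4.png

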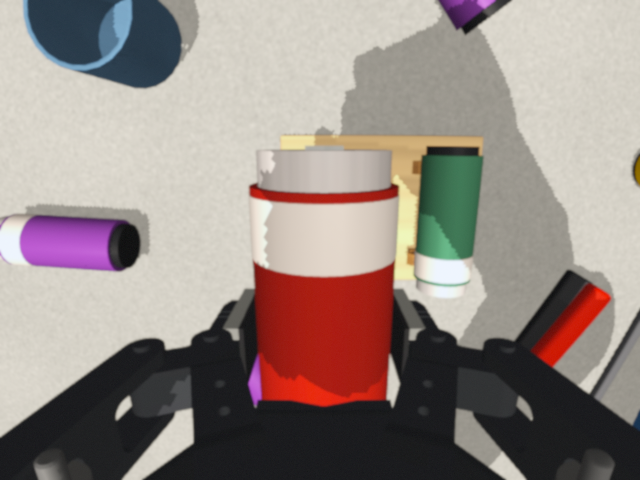

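View pics/side4.png

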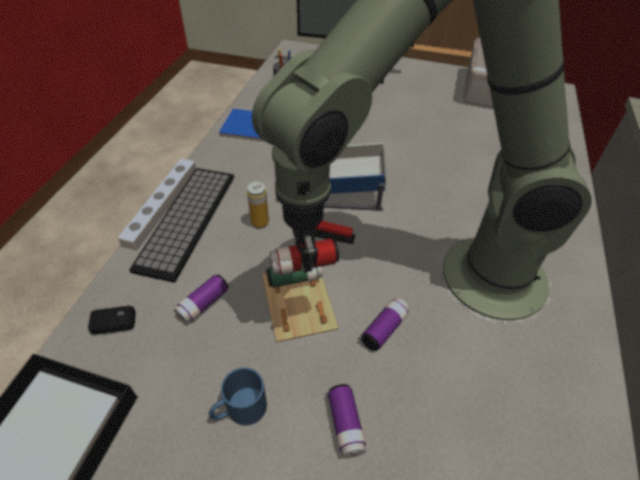

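```bash
cat > held.py <<'E'
from h import *
from scipy.optimize import minimize
def held(f,s,sgn,toprow,uL,uR,bL,bR,brow):
    # sgn: +1 can top along tool +x. measured: extreme top row, neck half extents, body left/right extents, body-top row
    Tt=np.eye(4);Tt[:3,:3]=R.from_euler('xyz',s['tool_rot']).as_matrix();Tt[:3,3]=s['position']
    def meas(p):
        d,h,pit=p
        Rc=R.from_euler('y',pit).as_matrix()
        cfg=[(x,r) for (x,r) in ([(.067,.0235),(.055,.0265)] if sgn>0 else [(-.067,.0225),(-.059,.0265)])]
        o=[]
        for x,r in cfg:
            a=np.linspace(0,2*np.pi,180); P=np.c_[np.full(180,x*sgn),r*np.cos(a),r*np.sin(a)]@Rc.T+[d,0,h]
            q=proj(f,app(Tt,P)); o+= [q[:,1].min(),q[:,0].min(),q[:,0].max()]
        return np.array(o)
    m=np.array([toprow,uL,uR,brow,bL,bR])
    best=minimize(lambda p:((meas(p)-m)**2).sum()+(p[2]/.02)**2,[0,.009,0],method='Nelder-Mead',options=dict(xatol=1e-5,fatol=1e-4,maxiter=4000))
    return best.x,meas(best.x)-m
E
python3 - <<'E'
import cv2
im=cv2.imread('pics/wrist4.png')
cv2.imwrite('pics/wrist4c.png',cv2.resize(im[130:290,230:420],None,fx=3.7,fy=3.7,interpolation=cv2.INTER_CUBIC))
E
```

```text
(no output)
```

View pics/wrist4c.png

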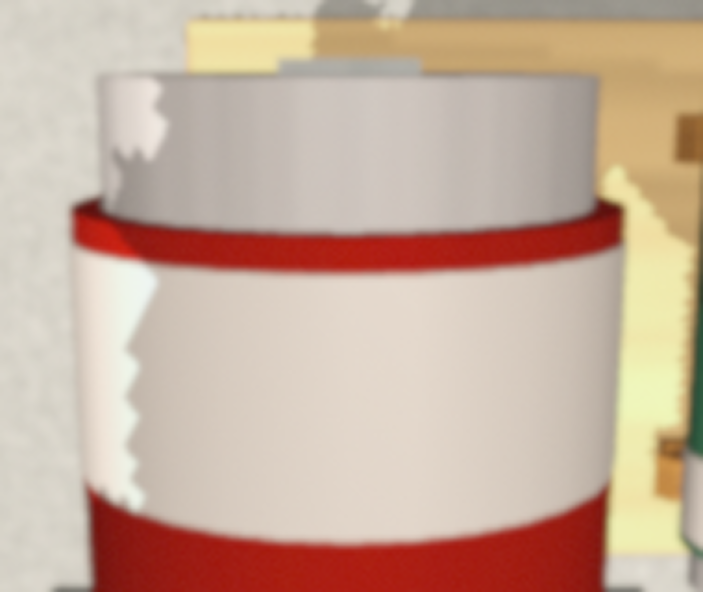

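move_arm([
  [[0, -20, 0], [0, 0, 0.05]],
  [[-1, -60, 0], [0, 0, 0.16]],
  [[-3, -110, 0], [0, 0, 0.3]],
  [[-4, -160, 0], [0, 0, 0.44]],
  [[-5, -210, 0], [0, 0, 0.58]],
  [[-6, -260, 0], [0, 0, 0.72]],
  [[-7, -310, 0], [0, 0, 0.86]],
  [[-8, -360, 0], [0, 0, 1.0]],
  [[-9, -410, 0], [0, 0, 1.12]],
  [[-10, -455, 0], [0, 0, 1.21]],
  [[-10, -485, -10], [0, 0, 1.25]],
  [[-10, -493, -20], [0, 0, 1.261]],
])

```text
clock: 11.65
position: [0.4278, -0.2199, 0.229]
tool_rot: [-3.141, -0.001, 1.793]
force: [-0.7, 1.2, -3.2]
grip_width: 0.0515
```

move_arm([
  [[0, 0, -20], [0, 0, 0]],
  [[0, 0, -40], [0, 0, 0]],
  [[0, 0, -50], [0, 0, 0]],
  [[0, 0, -50], [0, 0, 0]],
])

```text
clock: 12.15
position: [0.4283, -0.2177, 0.1798]
tool_rot: [-3.141, -0.001, 1.796]
force: [-0.5, 0.1, -2.4]
grip_width: 0.0514
```

```bash
python3 - <<'E'
from h import *
s=observe(); print(np.round(s['position'],4),s['tool_rot'],s['force'],s['grip_width'],s['clock'])
Ti=np.linalg.inv(pose2(.4676,-.2111,.2239)); print(app(Ti,[s['position']]))
for n in('wrist','top','side'):
    f=cam(n); cv2.imwrite(f'pics/{n}5.png',f['frame'][:,:,::-1])
E
```

```text
[ 0.4283 -0.2177  0.1798] [-3.14086596e+00 -1.05911419e-03  1.79556169e+00] [-0.46618278  0.11066921 -2.3859633 ] 0.05139144506732108 12.15
[[-0.03974359  0.0023147   0.17983985]]
```

View pics/wrist5.png

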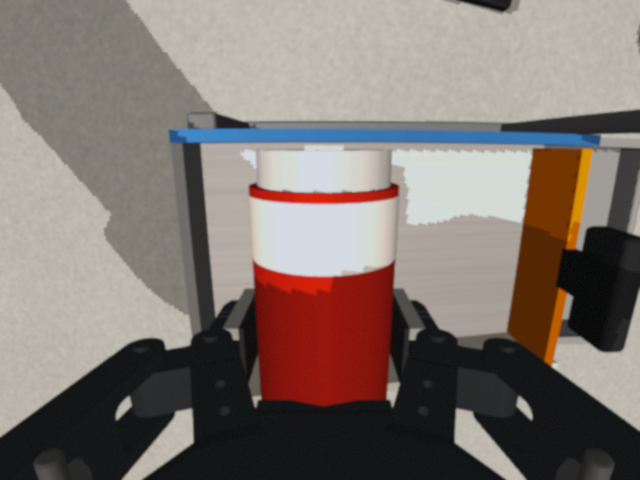

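View pics/side5.png

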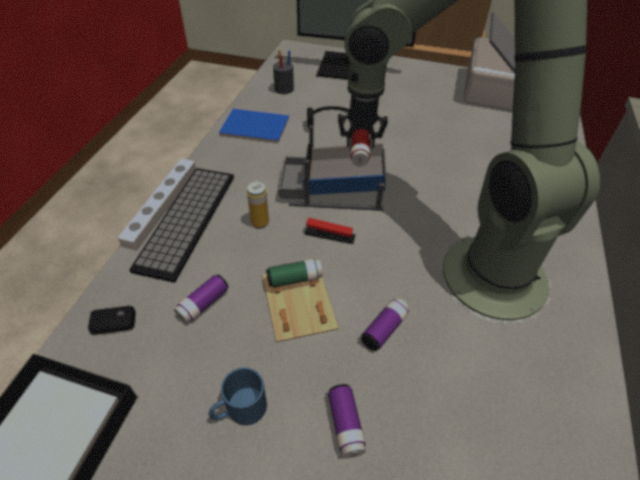

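move_arm([
  [[0, -2, -12], [0, 0, 0]],
  [[0, -2, -30], [0, 0, 0]],
  [[0, -2, -45], [0, 0, 0]],
  [[0, -2, -54], [0, 0, 0]],
  [[0, -2, -59], [0, 0, 0]],
  [[0, -2, -62], [0, 0, 0]],
  [[0, -2, -62], [0, 0, 0]],
  [[0, -2, -62], [0, 0, 0]],
])

```text
clock: 13.3
position: [0.4286, -0.2204, 0.1186]
tool_rot: [3.141, 0.0, 1.795]
force: [0.1, -0.2, -3.4]
grip_width: 0.0515
```

```bash
python3 - <<'E'
from h import *
s=observe(); print(np.round(s['position'],4),s['tool_rot'],s['force'],s['grip_width'],s['clock'])
Ti=np.linalg.inv(pose2(.4676,-.2111,.2239)); print(app(Ti,[s['position']]))
for n in('wrist',):
    f=cam(n); cv2.imwrite(f'pics/{n}6.png',f['frame'][:,:,::-1])
E
```

```text
[ 0.4286 -0.2204  0.1186] [3.14127707e+00 3.78359496e-04 1.79470832e+00] [ 0.06756083 -0.23051317 -3.37375764] 0.05146529787842527 13.3
[[-0.04012701 -0.00041402  0.11857399]]
```

View pics/wrist6.png

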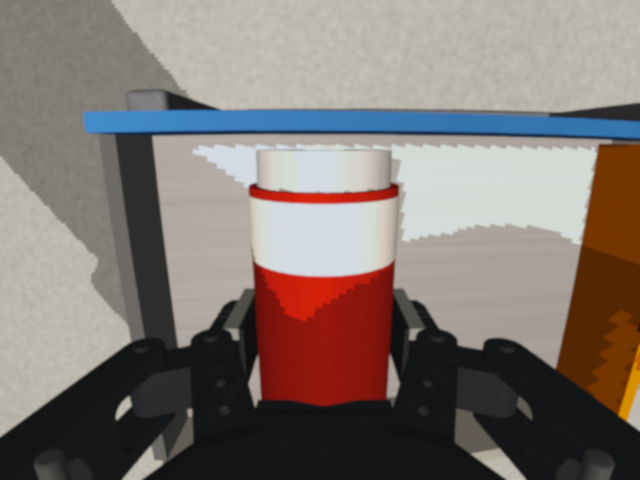

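move_arm([
  [[0, 0, -2], [0, 0, 0]],
  [[0, 0, -4], [0, 0, 0]],
  [[0, 0, -5], [0, 0, 0]],
  [[0, 0, -5], [0, 0, 0]],
])

```text
clock: 13.85
position: [0.4284, -0.2203, 0.1132]
tool_rot: [-3.141, -0.0, 1.795]
force: [-0.3, -0.7, -2.6]
grip_width: 0.0518
```

move_arm([
  [[0, 0, -1], [0, 0, 0]],
  [[0, 0, -2], [0, 0, 0]],
  [[0, 0, -2], [0, 0, 0]],
])

```text
clock: 14.22
position: [0.4284, -0.2203, 0.1112]
tool_rot: [-3.142, -0.0, 1.795]
force: [0.2, -0.6, -3.0]
grip_width: 0.0516
```

move_arm([
  [[0, 0, -1], [0, 0, 0]],
  [[0, 0, -2], [0, 0, 0]],
  [[0, 0, -2], [0, 0, 0]],
])

```text
clock: 14.6
position: [0.4284, -0.2203, 0.1094]
tool_rot: [-3.141, 0.0, 1.795]
force: [-0.7, 0.3, 2.8]
grip_width: 0.0512
```

move_arm([
  [[0, 0, 0], [0, 0, 0]],
  [[0, 0, 0], [0, 0, 0]],
  [[0, 0, 0], [0, 0, 0]],
  [[0, 0, 0], [0, 0, 0]],
], jaw=62)

```text
clock: 15.1
position: [0.4285, -0.2203, 0.1093]
tool_rot: [3.141, 0.0, 1.795]
force: [1.1, -0.1, 0.7]
grip_width: 0.0619
```

```bash
python3 - <<'E'
from h import *
s=observe(); print(np.round(s['position'],4),s['tool_rot'],s['force'],s['grip_width'],s['clock'])
for n in('wrist',):
    f=cam(n); cv2.imwrite(f'pics/{n}7.png',f['frame'][:,:,::-1])
E
```

```text
[ 0.4285 -0.2203  0.1093] [3.14144443e+00 5.01847916e-05 1.79477206e+00] [ 1.08676003 -0.1447591   0.69450334] 0.06186790178634308 15.1
```

View pics/wrist7.png

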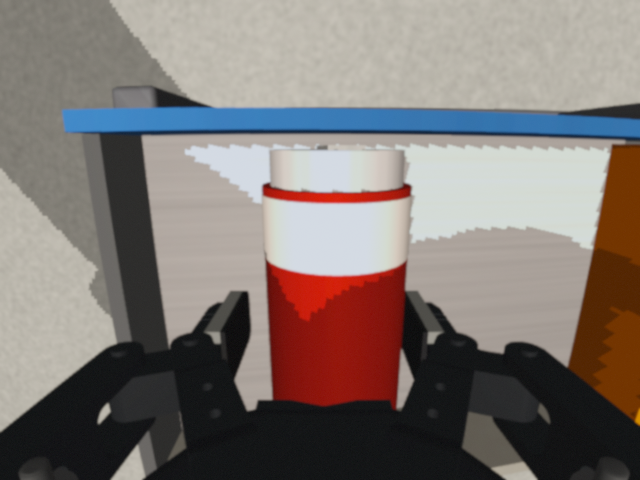

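move_arm([
  [[0, 0, 30], [0, 0, 0]],
  [[0, 0, 90], [0, 0, 0]],
  [[0, 0, 150], [0, 0, 0]],
  [[0, 0, 180], [0, 0, 0]],
  [[0, 0, 190], [0, 0, 0]],
  [[0, 0, 190], [0, 0, 0]],
  [[0, 0, 190], [0, 0, 0]],
  [[0, 0, 190], [0, 0, 0]],
])

```text
clock: 16.15
position: [0.4282, -0.2201, 0.2984]
tool_rot: [-3.141, -0.001, 1.795]
force: [-0.5, -0.6, -0.8]
grip_width: 0.0621
```

```bash
cat > chk.py <<'E'
from fit import *
import sys
s=observe(); print(np.round(s['position'],4),s['tool_rot'],s['clock'],np.round(s['qpos'],2))
f=cam('wrist'); cv2.imwrite(f'pics/{sys.argv[1]}.png',f['frame'][:,:,::-1])
T=pose2(.4676,-.2111,.2239); Ti=np.linalg.inv(T)
for l in sys.argv[2:]:
    for d in outline_of(l,'wrist'):
        c=ray(f,[d['pixel']],.1)[0]; c=app(Ti,c); print(l,round(d['score'],2),d['pixel'],'chute',np.round(c,3))
        if abs(c[0])<.13 and abs(c[1])<.08:
            w=app(T,c); p,k=fit([(f,d['pixels'])],[w[0],w[1],.2239+np.pi/2],.081-.15*(c[0]-.075),can)
            print('  chute pose',np.round(app(Ti,[p[0],p[1],0])[:2],4),'dyaw',round(p[2]-.2239-np.pi/2,3),'cost',round(k,3))
E
python3 chk.py w8 red_can
```

```text
[ 0.4282 -0.2201  0.2984] [-3.14066634e+00 -1.26732593e-03  1.79506959e+00] 16.15 [ 1.05  0.34 -0.87  1.88  0.3   1.05  0.28]
red_can 0.88 [446.8, 216.9] chute [0.071 0.005 0.1  ]
  chute pose [ 0.0756 -0.0002] dyaw 0.004 cost 0.024
```

View pics/w8.png

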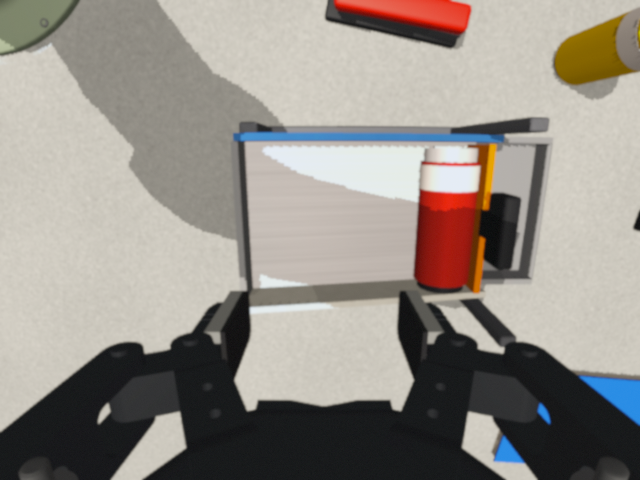

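move_arm([
  [[2, 10, 0], [0, 0, 0.08]],
  [[8, 45, 0], [0, 0, 0.25]],
  [[15, 85, 0], [0, 0, 0.42]],
  [[22, 125, 0], [0, 0, 0.6]],
  [[29, 165, 0], [0, 0, 0.78]],
  [[36, 205, 0], [0, 0, 0.96]],
  [[43, 245, 0], [0, 0, 1.14]],
  [[50, 290, 0], [0, 0, 1.32]],
  [[57, 330, 0], [0, 0, 1.5]],
  [[63, 365, 0], [0, 0, 1.68]],
  [[67, 390, 0], [0, 0, 1.82]],
  [[68, 398, 0], [0, 0, 1.875]],
], jaw=80)

```text
clock: 17.75
position: [0.4962, 0.1791, 0.2989]
tool_rot: [3.14, -0.0, -2.609]
force: [-0.0, -0.2, -0.4]
grip_width: 0.08
```

move_arm([
  [[0, 0, -30], [0, 0, 0]],
  [[0, 0, -60], [0, 0, 0]],
  [[0, 0, -80], [0, 0, 0]],
  [[0, 0, -80], [0, 0, 0]],
])

```text
clock: 18.25
position: [0.4961, 0.1771, 0.2185]
tool_rot: [3.141, -0.002, -2.614]
force: [0.1, 0.7, 1.2]
grip_width: 0.0799
```

```bash
python3 - <<'E'
from fit import *
s=observe(); print(np.round(s['position'],4),s['tool_rot'],s['clock'],np.round(s['qpos'],2))
f=cam('wrist'); cv2.imwrite('pics/w9.png',f['frame'][:,:,::-1])
for d in outline_of('green_can','wrist'): print(d['score'],d['pixel'],d['pixels'].sum(),ray(f,[d['pixel']],.06)[0])
E
```

```text
[0.4961 0.1771 0.2185] [ 3.14131121e+00 -1.59881843e-03 -2.61416978e+00] 18.25 [ 0.36  0.69 -1.2   1.86  0.72  1.12  0.98]
0.85 [310.1, 392.3] 1013 [0.63144522 0.24174735 0.06      ]
0.73 [570.3, 37.7] 7041 [0.28030705 0.25847144 0.06      ]
```

View pics/w9.png

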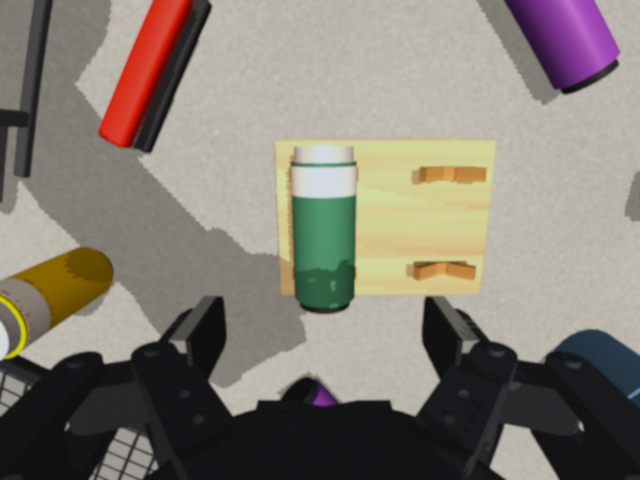

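move_arm([
  [[0, 0, -20], [0, 0, 0]],
  [[0, 0, -60], [0, 0, 0]],
  [[0, 0, -100], [0, 0, 0]],
  [[0, 0, -130], [0, 0, 0]],
  [[0, 0, -150], [0, 0, 0]],
  [[0, 0, -160], [0, 0, 0]],
  [[0, 0, -162], [0, 0, 0]],
  [[0, 0, -162], [0, 0, 0]],
])

```text
clock: 19.35
position: [0.4967, 0.1778, 0.0578]
tool_rot: [-3.141, 0.001, -2.614]
force: [0.3, 0.9, -0.4]
grip_width: 0.0797
```

move_arm([
  [[0, 0, 0], [0, 0, 0]],
  [[0, 0, 0], [0, 0, 0]],
  [[0, 0, 0], [0, 0, 0]],
  [[0, 0, 0], [0, 0, 0]],
  [[0, 0, 0], [0, 0, 0]],
  [[0, 0, 0], [0, 0, 0]],
], jaw=48, grip_force=50)

```text
clock: 20.1
position: [0.4967, 0.1777, 0.0581]
tool_rot: [-3.141, 0.001, -2.613]
force: [-1.7, -3.4, 13.1]
grip_width: 0.0513
```

move_arm([
  [[0, 0, 5], [0, 0, 0]],
  [[0, 0, 20], [0, 0, 0]],
  [[0, 0, 50], [0, 0, 0]],
  [[0, 0, 90], [0, 0, 0]],
  [[0, 0, 135], [0, 0, 0]],
  [[0, 0, 170], [0, 0, 0]],
  [[0, 0, 190], [0, 0, 0]],
  [[0, 0, 195], [0, 0, 0]],
  [[0, 0, 195], [0, 0, 0]],
])

```text
clock: 21.22
position: [0.4962, 0.1774, 0.2516]
tool_rot: [3.142, -0.001, -2.614]
force: [-0.0, 0.2, -3.0]
grip_width: 0.0512
```

```bash
python3 - <<'E'
from h import *
s=observe(); print(np.round(s['position'],4),s['tool_rot'],s['clock'],np.round(s['qpos'],2))
f=cam('wrist'); cv2.imwrite('pics/w10.png',f['frame'][:,:,::-1])
E
```

```text
[0.4962 0.1774 0.2516] [ 3.14154944e+00 -8.35901308e-04 -2.61353142e+00] 21.225 [ 0.38  0.65 -1.23  1.82  0.67  1.17  1.02]
```

View pics/w10.png

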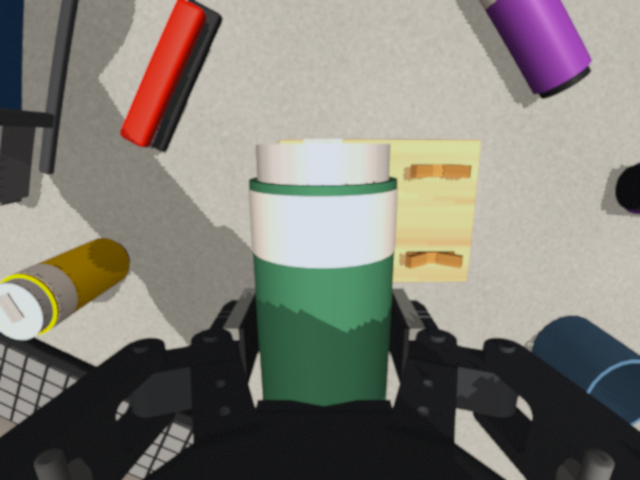

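move_arm([
  [[-2, -10, 0], [0, 0, -0.08]],
  [[-8, -45, 0], [0, 0, -0.25]],
  [[-15, -85, 0], [0, 0, -0.42]],
  [[-22, -125, 0], [0, 0, -0.6]],
  [[-29, -165, 0], [0, 0, -0.78]],
  [[-36, -205, 0], [0, 0, -0.96]],
  [[-43, -245, 0], [0, 0, -1.14]],
  [[-50, -290, 0], [0, 0, -1.32]],
  [[-56, -330, 0], [0, 0, -1.5]],
  [[-62, -365, 0], [0, 0, -1.68]],
  [[-66, -390, 0], [0, 0, -1.82]],
  [[-67, -399, 0], [0, 0, -1.875]],
])

```text
clock: 22.78
position: [0.4287, -0.2224, 0.2514]
tool_rot: [-3.14, -0.001, 1.791]
force: [-0.2, 1.0, -3.5]
grip_width: 0.0514
```

move_arm([
  [[0, 0, -20], [0, 0, 0]],
  [[0, 0, -60], [0, 0, 0]],
  [[0, 0, -95], [0, 0, 0]],
  [[0, 0, -120], [0, 0, 0]],
  [[0, 0, -129], [0, 0, 0]],
  [[0, 0, -133], [0, 0, 0]],
  [[0, 0, -133], [0, 0, 0]],
  [[0, 0, -133], [0, 0, 0]],
])

```text
clock: 23.78
position: [0.4297, -0.2215, 0.12]
tool_rot: [3.141, 0.001, 1.795]
force: [0.3, -0.7, -3.4]
grip_width: 0.0513
```

```bash
python3 - <<'E'
from h import *
s=observe(); print(np.round(s['position'],4),s['tool_rot'],s['force'],s['clock'])
Ti=np.linalg.inv(pose2(.4676,-.2111,.2239)); print(app(Ti,[s['position']]))
f=cam('wrist'); cv2.imwrite('pics/w11.png',f['frame'][:,:,::-1])
E
```

```text
[ 0.4297 -0.2215  0.12  ] [3.14084699e+00 7.81912965e-04 1.79469407e+00] [ 0.33042915 -0.65436855 -3.41095897] 23.775
[[-0.03922123 -0.00172371  0.11996584]]
```

View pics/w11.png

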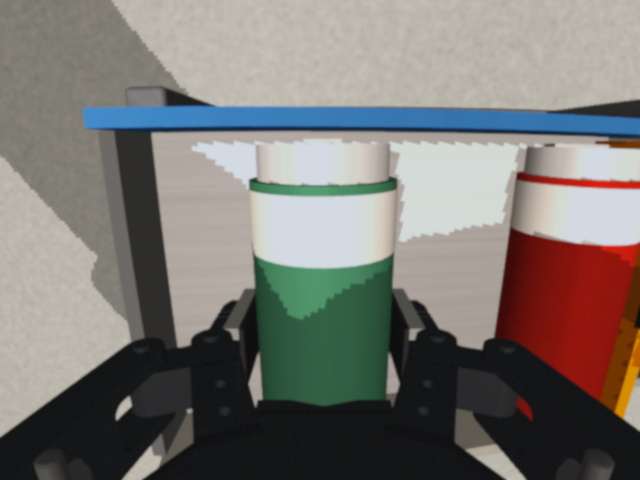

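move_arm([
  [[0, 0, -2], [0, 0, 0]],
  [[0, 0, -4], [0, 0, 0]],
  [[0, 0, -6], [0, 0, 0]],
  [[0, 0, -6], [0, 0, 0]],
])

```text
clock: 24.32
position: [0.4294, -0.2213, 0.1131]
tool_rot: [-3.141, -0.0, 1.795]
force: [-0.2, 0.1, -2.1]
grip_width: 0.0513
```

move_arm([
  [[0, 0, -1], [0, 0, 0]],
  [[0, 0, -2], [0, 0, 0]],
  [[0, 0, -2], [0, 0, 0]],
])

```text
clock: 24.7
position: [0.4295, -0.2214, 0.1113]
tool_rot: [3.142, 0.0, 1.795]
force: [0.6, 0.5, -2.2]
grip_width: 0.0514
```

move_arm([
  [[0, 0, -1], [0, 0, 0]],
  [[0, 0, -2], [0, 0, 0]],
  [[0, 0, -2], [0, 0, 0]],
])

```text
clock: 25.08
position: [0.4296, -0.2213, 0.111]
tool_rot: [-3.141, 0.002, 1.795]
force: [-13.9, 6.3, 49.2]
grip_width: 0.0515
```

move_arm([
  [[0, 0, 1], [0, 0, 0]],
  [[0, 0, 1.5], [0, 0, 0]],
  [[0, 0, 1.5], [0, 0, 0]],
])

```text
clock: 25.45
position: [0.4295, -0.2213, 0.1112]
tool_rot: [3.142, 0.0, 1.795]
force: [-2.9, 1.5, 11.8]
grip_width: 0.0517
```

move_arm([
  [[0, 0, 0], [0, 0, 0]],
  [[0, 0, 0], [0, 0, 0]],
  [[0, 0, 0], [0, 0, 0]],
  [[0, 0, 0], [0, 0, 0]],
], jaw=62)

```text
clock: 25.95
position: [0.4295, -0.2213, 0.1108]
tool_rot: [3.141, 0.0, 1.795]
force: [0.9, -0.4, 0.4]
grip_width: 0.0619
```

```bash
python3 - <<'E'
from h import *
s=observe(); print(np.round(s['position'],4),s['tool_rot'],s['force'],s['clock'])
f=cam('wrist'); cv2.imwrite('pics/w12.png',f['frame'][:,:,::-1])
E
```

```text
[ 0.4295 -0.2213  0.1108] [3.14143436e+00 3.68881479e-05 1.79476831e+00] [ 0.87439739 -0.4042374   0.3589945 ] 25.95
```

View pics/w12.png

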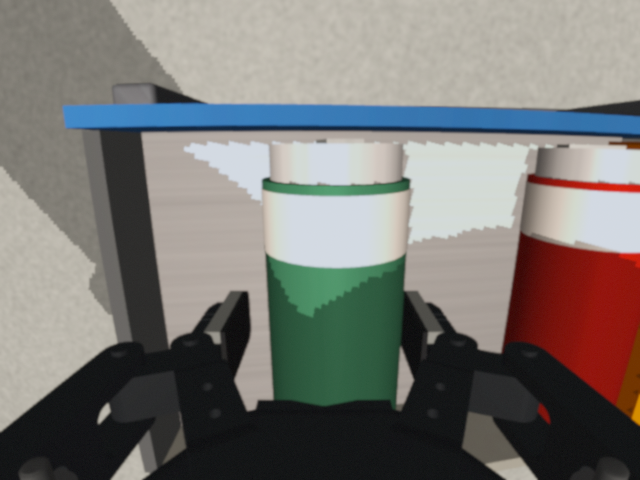

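The green can lies on the ramp against the downhill finger at about (337,270), tab end towards the blue wall. I'll raise the gripper now.

move_arm([
  [[0, 0, 30], [0, 0, 0]],
  [[0, 0, 90], [0, 0, 0]],
  [[0, 0, 150], [0, 0, 0]],
  [[0, 0, 180], [0, 0, 0]],
  [[0, 0, 190], [0, 0, 0]],
  [[0, 0, 190], [0, 0, 0]],
  [[0, 0, 190], [0, 0, 0]],
  [[0, 0, 190], [0, 0, 0]],
  [[0, 0, 190], [0, 0, 0]],
  [[0, 0, 190], [0, 0, 0]],
])

```text
clock: 27.25
position: [0.4294, -0.2213, 0.3006]
tool_rot: [-3.141, -0.0, 1.795]
force: [0.5, -0.1, -0.5]
grip_width: 0.0623
```

```bash
python3 chk.py w13 red_can green_can; python3 - <<'E'
from h import *
f=cam('side'); cv2.imwrite('pics/s13.png',f['frame'][:,:,::-1])
f=cam('top'); cv2.imwrite('pics/t13.png',f['frame'][:,:,::-1])
for l in('stapler','yellow_can'):
    for d in outline_of(l,'top'): print(l,d['score'],d['pixel'])
E
```

```text
[ 0.4294 -0.2213  0.3006] [-3.14133875e+00 -3.40656598e-04  1.79489051e+00] 27.25 [ 1.05  0.34 -0.87  1.88  0.3   1.06  0.28]
red_can 0.65 [445.3, 215.9] chute [0.071 0.004 0.1  ]
  chute pose [ 0.0762 -0.0001] dyaw 0.007 cost 0.076
green_can 0.93 [388.1, 216.3] chute [0.019 0.004 0.1  ]
  chute pose [0.0231 0.0004] dyaw 0.004 cost 0.033
green_can 0.21 [445.6, 214.5] chute [0.071 0.006 0.1  ]
  chute pose [0.076  0.0002] dyaw 0.009 cost 0.072
stapler 0.86 [364.3, 243.8]
yellow_can 0.86 [362.6, 155.4]
```

View pics/w13.png

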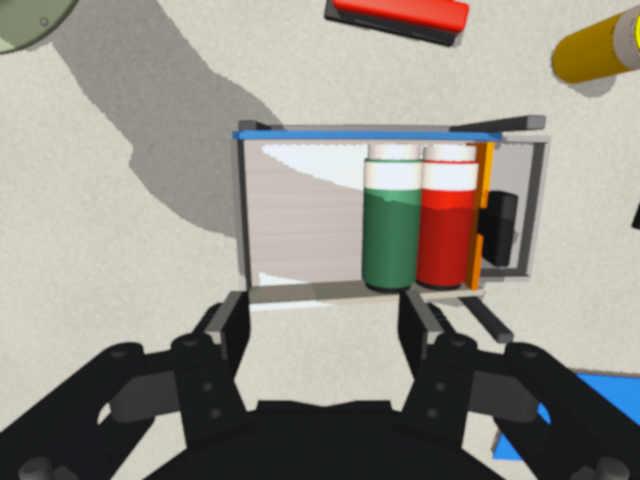

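View pics/s13.png

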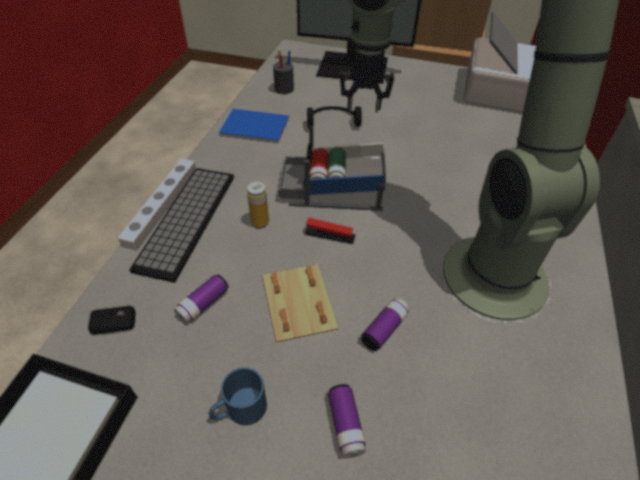

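Both cans are queued: red at (447,215) against the gate and green at (390,215) right behind it, tab ends towards the blue wall. The gate is down, and the stapler and yellow can are where they were.

```bash
python3 -c "
from workcell import *
print(job_done())"
```

```text
the job is handed in; nothing more can be done
None
```

The gate is closed and both cans are queued behind it with the red one in front. I handed the job in at about 27 s of the 72 s allowed; no verdict was reported.

- **Gate:** I pushed it down with the closed fingertips until they met a stop, with the tips about 148 mm above the desk, which is the grip's top when closed. A wrist picture afterwards showed the grip at its closed position.
- **Cans:** I laid the red can and then the green can at the feed point and released each one already resting on the ramp. Both tab ends point to the blue wall.
- **Final positions:** In the dispenser's frame, the red can fits at x 76, y 0 mm and the green can at x 23, y 0 mm. Both are within 0.01 rad of straight across the ramp.
- **Left alone:** The stapler and the yellow can show within 1 to 4 pixels of where they started, at most about 8 mm. The purple look-alikes, which the network also labelled as the green can, were not touched.
- **Force when laying the green can:** The wrist force briefly reached about 49 N, below the 120 N limit. I eased it to about 12 N before opening the fingers.
- **Measurement disagreement:** The top and side cameras, and the two estimates of the dispenser's position, differed by about 1 to 4 mm. This did not affect the result.

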